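Find and mark the tight spot of the under-sink turntable

TASK

The edge of the under-sink turntable rubs somewhere against the rubber-faced block on its stand. Turn the tray slowly by its upright grip, feel where it drags hardest, and leave the tray standing at that tightest point; then hook the grey rim marker over the tray's rim right beside the block, gently, so that the spot can be found and filed later. Leave everything else where it is.

Things in the scene. Friction and masses are not known exactly. Their poses are not given: they have to be found in the camera images.
- stand: Fixed grey foot of the turntable (190 mm disc) with a dark steel bracket along its own -x to the rubbing block at x -134 to -158 mm (36 mm wide in y, 38 mm high). Origin: on the table, on the vertical axis about which the tray turns; z up. The block's small rubber inner face, sprung by under 2 mm, bears on the outer edge of the tray floor.
- block (a point): Centre of the top of the rubbing block, 146 mm from the turning axis, 38 mm above the table. The tray's edge has one slight high spot, too small to see, that rubs here. The tightest point is never within 55 degrees of having the grip in line with the block, and never where the tray starts.
- tray: White round tray turning without end either way on the stand. Origin: on the turning axis at table height. Floor (upper face) 36 mm above the table; rim 4 mm thick, outer radius 125 mm, top 56 mm above the table. Grip on its own -x side, 75 mm from the axis. It stays where left; drag at the grip about 2.7 N, rising smoothly by about 10 N within 12 degrees of the tightest point, either way.
- post (a point): Top of the upright grip of the tray: a wooden sleeve 20 mm across that spins freely on its pin, so it can be held firmly and carried round without turning the hand. The sleeve runs from 48 to 98 mm above the table; this point is on its axis, 98 mm up.
- marker: Loose grey plastic rim marker, 60 g, on its foot, 20 (x) by 24 mm (y). Origin: centre of the foot's underside; z up. Above the foot an upright handle, 14 (x) by 24 mm (y), 30 to 70 mm up. On the +x side a bridge (underside 24 mm up) carries an outer leg 4 mm thick, x 20 to 24 mm, ending 8 mm above the underside.
- slot (a point): Middle of the marker's slot (10 mm wide, between foot and leg, to go over the rim): 15 mm along the marker's +x from its origin, 8 mm up. In place the foot stands on the tray floor inside the rim and the leg hangs outside it, above the block.
- bottle: Blue plastic bottle, 70 mm across, 190 mm tall, loose bystander. Origin: centre of underside.
- strainer: Chrome sink strainer, 82 mm across, 49 mm tall with its knob, loose bystander. Origin: centre of underside.
- jar: Glass jar, 64 mm across, 90 mm tall, loose bystander. Origin: centre of underside.
- caddy: Grey open box, 70 by 130 by 60 mm, loose bystander. Origin: centre of underside.
- cup: White cup, 66 mm across, 80 mm tall, loose bystander. Origin: centre of underside.
- scrubber: Small brush lying flat, loose bystander. Origin: under its middle.
Not all that is in view belongs to the job. Several things look just like the marker: the one meant starts nearest to the robot's base.

How it is judged:
By the outcome, as a careful person would: the job done as asked, in the order asked, and still so for the second after the job is handed in, with the robot touching nothing.
It also fails if it takes over 72 s, if anything falls off the work surface, if the arm or the gripper's body presses on something with over 40 N, if the wrist force passes 120 N, or if a joint passes its speed limit or range.

ROBOT

A 6-joint arm with a two-finger parallel gripper is mounted at the origin on the work surface. World frame = base frame: x ahead of the robot, y to its left, z up, the work surface at z = 0. Lengths are in m, angles in degrees, forces in N, time in s.
With the tool pointing down it reaches from about 0.4 to 0.825 m from the base axis. Payload 7 kg.
Tool frame: the origin (TCP) lies between the finger pads; the fingertips stand 22 mm ahead of it and the grasp point (between the pads) lies 3 mm ahead of it; z points along the fingers, y is the line along which they close (so a half turn about z gives the same grasp; the last joint's range is limited). The gripper opens to 88 mm and grips with 3 to 60 N. Pads are 19 mm wide; open, the fingers measure 130 mm over their backs; the gripper's body (78 mm by 193 mm) begins 47 mm behind the grasp point.
Start: joints at [-53.222, 20.546, 0.682, 0, -70.136, -16.507], TCP at [0.234, -0.633, 0.249] pointing down, gripper open.
Joint ranges: [-176.03, 176.03], [-82.01, 121.73], [-58.28, 71.71], [-173.87, 95.51], [-174.79, -0.11], [-173.66, 173.66]. Speed limits (degrees/s): [136.94, 136.94, 172.46, 180, 180, 180].

INTERFACE

Orientations are given as [roll, pitch, yaw] about the fixed x, y, z axes, in that order (R = Rz(yaw) Ry(pitch) Rx(roll)).
In Python, from plant import ctrl gives the robot as it stands.
- The arm moves only by the tool apply_moves, never from a script. Its argument "targets" is a list of rows, each an object with "travel": the shift along the tool's x, y, z in mm, a list of three; "roll": the turn about the tool's z in degrees; "jaw": the finger opening in mm, from 0 to 87.6. In form: [{"travel": [tx, ty, tz], "roll": roll, "jaw": jaw}, ...]. A call has 1 to 10 rows; each row shifts and turns the commanded pose from where the row before left it, along the tool's axes as they then stand; what a row does not reach is not made up. A row lasts 1/10 s, in which the tool goes at most 50 mm and 8.59 degrees, less where a joint would pass 70% of its speed; a pose out of reach is approached as far as the arm can. A call with a gripper value outside its range is refused whole. The fingers move at their own pace and stop on an object; the grip force is fixed at half the most. Time passes only in rows, so rows that do not move let the fingers close. It gives the time, the measured TCP pose, the force, the opening and the grip force at its end, in the units of the state.
- ctrl.get_obs(): the state, without advancing time (a new reading comes with each control period).
- ctrl.snapshot(name): name is "scene" or "top" or "wrist"; returns the picture (420x560x3 uint8, red, green, blue); there is no depth.
- ctrl.calibration(name): a dict with "K" (3x3 intrinsics, pixels), "extrinsics" (4x4, takes a point from camera to world coordinates); the wrist camera has in their place "hand_eye" (4x4, takes a point from camera to tool coordinates, whose origin is the TCP and whose axes are the flange's). Camera axes: x right, y down, z forward; pixel columns grow to the right and rows downward; lengths in m; the calibration is good to about 2 mm. The wrist camera is an equidistant fisheye: a pixel r from the principal point sees the ray r / f radians off the axis. A picture is of the moment at which its call begins: read the wrist's pose just before it. calibration takes no time and is no camera call.
- ctrl.close_job(): hands the job in; it is judged then, once.
The state is a dict: "clock": time; "joint_pos": joint angles; "qvel": joint speeds; "tau": joint torques, N m; "tool_pos": TCP position; "orientation": TCP orientation; "force": force on the tool from outside, world axes, zero at the start; "moment": the same for the moment, N m; "opening": finger opening in m; "gripper_force": force on a finger pad.
Only numpy, scipy, OpenCV 4.12 (cv2) and the standard library are available. Lean on these libraries where they do the work, as an engineer would, in place of code of your own. Each camera call takes 0.05 s, during which the arm holds its last target. There are 200 camera calls.

## Working session

There is one attempt and no reset: what is moved stays moved. The work goes in short steps, Python scripts to look and compute and a tool call to move; the robot and the scene stay as the last step left them, time stands still between calls to the robot, and variables do not carry over. Pictures are saved under pics/ and viewed, at most 10 in all, crops included, and the job is handed in when it is done.

Besides the shell and the picture viewer there is one more tool, called in YAML: its name, and indented under it one key for each argument. apply_moves: Moves the arm, as the interface text tells. Its arguments: {"type":"object","properties":{"targets":{"type":"array","items":{"type":"object","properties":{"travel":{"type":"array","items":{"type":"number"}},"roll":{"type":"number"},"jaw":{"type":"number"}}}}},"required":["targets"]}

```bash
mkdir -p pics; ls; python3 - <<'E'
from plant import ctrl
import cv2,numpy as np
np.set_printoptions(precision=4,suppress=True)
o=ctrl.get_obs();print(o)
for n in("scene","top"):
    cv2.imwrite(f"pics/{n}0.png",ctrl.snapshot(n)[:,:,::-1]);print(ctrl.calibration(n))
print(ctrl.calibration("wrist"))
E
```

```text
pics
{'clock': 0.0, 'joint_pos': array([-53.221 ,  20.5888,   0.6338,  -0.0201, -70.1349, -16.5052]), 'qvel': array([ 0.1351,  0.0372,  0.0737,  0.0071, -0.0381, -0.0127]), 'tau': array([ -0.0028, -58.2719,  29.3051,   6.9975,   0.0067,  -0.0002]), 'tool_pos': array([ 0.2337, -0.6328,  0.2477]), 'orientation': array([ 179.9085,   -0.0074, -159.7331]), 'force': array([-1.1594,  0.9096,  0.1688]), 'moment': array([-0.0053,  0.0119,  0.0047]), 'gripper_force': 0.0, 'opening': 0.08793314131039368}
{'K': array([[459.7553,   0.    , 282.8537],
       [  0.    , 459.7553, 205.3797],
       [  0.    ,   0.    ,   1.    ]]), 'extrinsics': array([[-0.8764,  0.3183, -0.3615,  1.0539],
       [ 0.4812,  0.6121, -0.6275,  0.787 ],
       [ 0.0215, -0.7239, -0.6896,  0.9498],
       [ 0.    ,  0.    ,  0.    ,  1.    ]])}
{'K': array([[501.287 ,   0.    , 280.449 ],
       [  0.    , 501.287 , 209.2639],
       [  0.    ,   0.    ,   1.    ]]), 'extrinsics': array([[-0.0175, -0.9853,  0.1701,  0.3343],
       [-0.9997,  0.0204,  0.0157, -0.0028],
       [-0.019 , -0.1698, -0.9853,  1.7627],
       [ 0.    ,  0.    ,  0.    ,  1.    ]])}
{'K': array([[325.1923,   0.    , 281.1317],
       [  0.    , 325.1923, 206.0778],
       [  0.    ,   0.    ,   1.    ]]), 'hand_eye': array([[-0.0001, -0.9536, -0.3012,  0.0815],
       [ 1.    , -0.0003,  0.0007, -0.0005],
       [-0.0008, -0.3012,  0.9536, -0.1351],
       [ 0.    ,  0.    ,  0.    ,  1.    ]])}
```

View pics/top0.png

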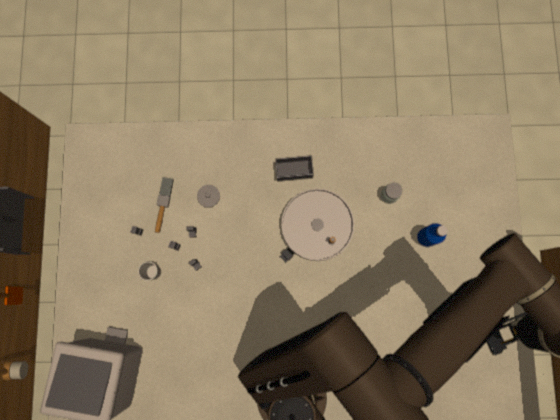

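View pics/scene0.png

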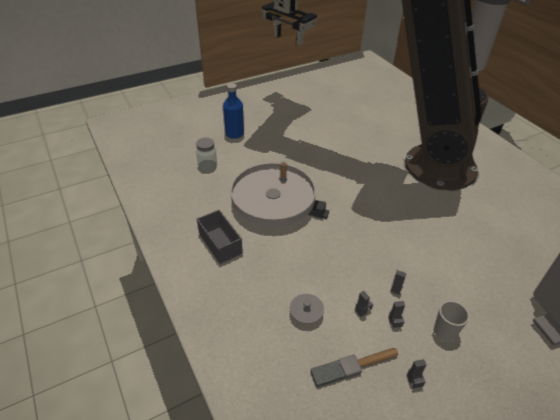

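The top view shows the tray centred near (317,225), with the grip near (332,240) and the block near (287,255). Four marker-like things stand at (137,231), (192,231), (174,245) and (195,264). The last is nearest the base. I'll enlarge both areas.

```bash
cat > h.py <<'E'
import numpy as np,cv2
from plant import ctrl
np.set_printoptions(precision=4,suppress=True)
def ray(n,u,v):
    c=ctrl.calibration(n);E=c["extrinsics"];d=E[:3,:3]@np.linalg.inv(c["K"])@[u,v,1.];return E[:3,3],d
def pw(n,u,v,z):
    o,d=ray(n,u,v);return o+d*(z-o[2])/d[2]
def proj(n,p):
    c=ctrl.calibration(n);E=c["extrinsics"];q=c["K"]@(E[:3,:3].T@(np.array(p)-E[:3,3]));return q[:2]/q[2]
def wrist(o,p):
    from scipy.spatial.transform import Rotation as R
    c=ctrl.calibration("wrist");H=c["hand_eye"];T=np.eye(4);T[:3,:3]=R.from_euler('xyz',o['orientation'],degrees=True).as_matrix();T[:3,3]=o['tool_pos']
    q=np.linalg.inv(T@H)@np.append(p,1);r=np.hypot(q[0],q[1]);th=np.arctan2(r,q[2]);f=c["K"][0,0]
    return c["K"][:2,2]+f*th*q[:2]/r
def wpw(o,u,v,z):
    from scipy.spatial.transform import Rotation as R
    c=ctrl.calibration("wrist");T=np.eye(4);T[:3,:3]=R.from_euler('xyz',o['orientation'],degrees=True).as_matrix();T[:3,3]=o['tool_pos'];M=T@c["hand_eye"]
    d=np.array([u,v])-c["K"][:2,2];r=np.hypot(*d);th=r/c["K"][0,0];q=np.append(np.sin(th)*d/r,np.cos(th));q=M[:3,:3]@q
    return M[:3,3]+q*(z-M[2,3])/q[2]
E
python3 - <<'E'
from h import *
t=cv2.imread("pics/top0.png");s=cv2.imread("pics/scene0.png")
f=lambda i,x,y,w,hh,k:cv2.resize(i[y:y+hh,x:x+w],None,fx=k,fy=k,interpolation=cv2.INTER_CUBIC)
a=np.hstack([f(t,270,180,100,75*4//3,4),f(t,120,210,100,100,4)])
b=np.hstack([f(s,220,150,120,60,10/3),f(s,320,250,160,80,2.5)])
cv2.imwrite("pics/m.png",np.vstack([a,b]))
# tray rim: fit center by ellipse of white
g=cv2.cvtColor(t,cv2.COLOR_BGR2HSV)
print(t[225,300],t[225,260],pw("top",317,225,.056),pw("top",332,240,.098))
E
```

```text
[142 163 183] [125 156 175] [ 0.5716 -0.1001  0.056 ] [ 0.5144 -0.1461  0.098 ]
```

View pics/m.png

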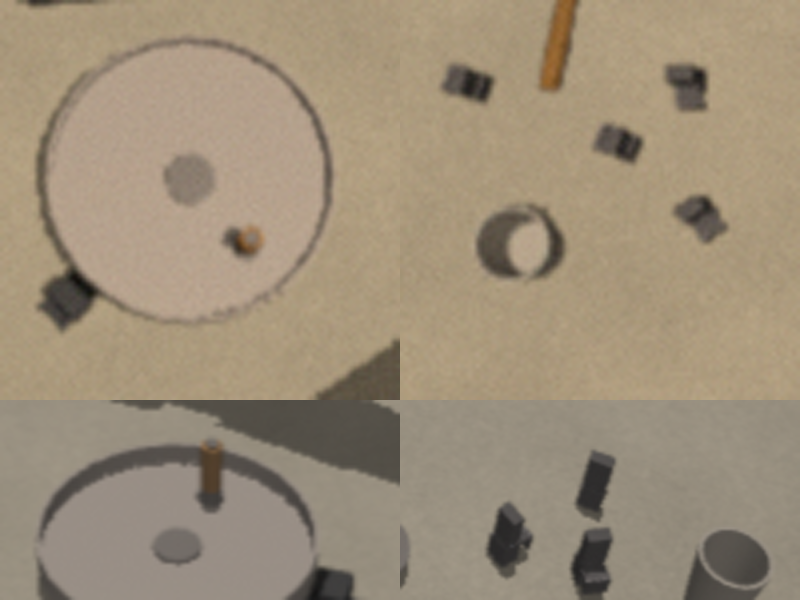

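```bash
python3 - <<'E'
from h import *
for nm,u,v,z in [("hub",317.25,224.75,.036),("rimL",280,225,.056),("rimR",352.75,225,.056),("rimT",317,189.5,.056),("rimB",317,260.5,.056),("block",287,253.25,.038),("post",332.25,239.5,.098),("mk",195,264,.05),("bottle",433,234,.1)]:
    print(nm,pw("top",u,v,z)[:2])
x0,y0,k=220,150,10/3
print("postS",pw("scene",x0+211/k,y0+445/k-400/k,.098)[:2],"hubS",pw("scene",x0+177/k,y0+145/k,.036)[:2],"blockS",pw("scene",x0+335/k,y0+178/k,.038)[:2])
print("mkS",pw("scene",320+597/2.5-160,250+(460-400)/2.5,.07)[:2])
for xy in[(195,264)]:print(np.linalg.norm(pw("top",*xy,.05)[:2]))
E
```

```text
hub [ 0.5752 -0.1021]
rimL [0.5742 0.0269]
rimR [ 0.5691 -0.2224]
rimT [ 0.696  -0.1038]
rimB [ 0.4502 -0.0965]
block [0.4782 0.0048]
post [ 0.516  -0.1469]
mk [0.4465 0.3196]
bottle [ 0.5276 -0.4811]
postS [ 0.5194 -0.1457] hubS [ 0.5759 -0.1026] blockS [0.4751 0.0003]
mkS [0.4597 0.3263]
0.5490414567587137
```

apply_moves:
  targets:
    - {"travel": [0, 0, 0], "roll": 6.7, "jaw": 60}
    - {"travel": [0, 0, 0], "roll": 6.7, "jaw": 60}
    - {"travel": [0, 0, 0], "roll": 6.87, "jaw": 60}

```text
clock: 0.4
tool_pos: [0.2337, -0.6329, 0.248]
orientation: [179.9, -0.0, 179.7]
force: [-0.5, 0.1, 0.2]
opening: 0.0695
gripper_force: 0.0
```

apply_moves:
  targets:
    - {"travel": [-18, 30, 0], "roll": 0, "jaw": 60}
    - {"travel": [-18, 30, 0], "roll": 0, "jaw": 60}
    - {"travel": [-18, 30, 0], "roll": 0, "jaw": 60}
    - {"travel": [-18, 30, 0], "roll": 0, "jaw": 60}
    - {"travel": [-18, 30, 0], "roll": 0, "jaw": 60}
    - {"travel": [-18, 30, 0], "roll": 0, "jaw": 60}
    - {"travel": [-18, 30, 0], "roll": 0, "jaw": 60}
    - {"travel": [-18, 30, 0], "roll": 0, "jaw": 60}

```text
clock: 1.2
tool_pos: [0.3782, -0.3918, 0.2483]
orientation: [180.0, -0.0, 180.0]
force: [0.5, 0.2, -0.8]
opening: 0.0596
gripper_force: 0.0
```

apply_moves:
  targets:
    - {"travel": [-18, 30, 0], "roll": 0, "jaw": 60}
    - {"travel": [-18, 30, 0], "roll": 0, "jaw": 60}
    - {"travel": [-18, 30, 0], "roll": 0, "jaw": 60}
    - {"travel": [-18, 30, 0], "roll": 0, "jaw": 60}
    - {"travel": [-18, 30, 0], "roll": 0, "jaw": 60}
    - {"travel": [-18, 30, 0], "roll": 0, "jaw": 60}
    - {"travel": [-18, 30, 0], "roll": 0, "jaw": 60}
    - {"travel": [-7, 30, 0], "roll": 0, "jaw": 60}
    - {"travel": [0, 0, 0], "roll": 0, "jaw": 60}
    - {"travel": [0, 0, 0], "roll": 0, "jaw": 60}

```text
clock: 2.2
tool_pos: [0.5108, -0.1526, 0.2483]
orientation: [180.0, -0.0, -179.9]
force: [0.5, -0.1, -0.6]
opening: 0.0602
gripper_force: 0.0
```

```bash
python3 - <<'E'
from h import *
o=ctrl.get_obs();im=ctrl.snapshot("wrist")
print(o['tool_pos'],o['orientation'],o['joint_pos'],o['force'])
print("pred post",wrist(o,[.517,-.1463,.098]),"hub",wrist(o,[.575,-.1015,.036]),"block",wrist(o,[.477,.0025,.038]))
cv2.imwrite("pics/w1.png",im[:,:,::-1])
E
```

```text
[ 0.5108 -0.1526  0.2483] [ 179.9988   -0.0406 -179.902 ] [  4.4557   7.1946 -17.1825  -0.0047 -65.6634 -94.3557] [ 0.4752 -0.1405 -0.5714]
pred post [288.0777 203.6259] hub [324.9839 235.7318] block [417.8718 154.7726]
```

View pics/w1.png

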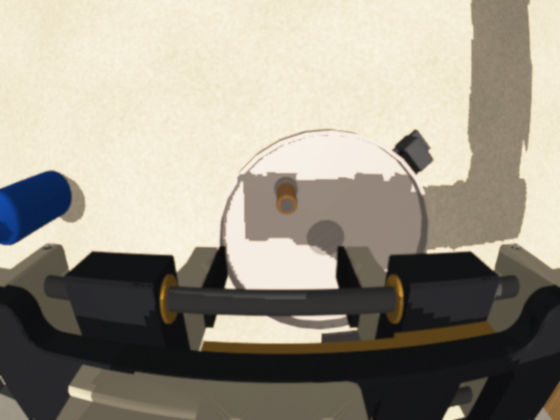

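The post's top shows at (287,204) and the hub at (325,236), both within a pixel or two of prediction. I'll descend on the post.

apply_moves:
  targets:
    - {"travel": [-6, 6, 23], "roll": 0, "jaw": 60}
    - {"travel": [0, 0, 35], "roll": 0, "jaw": 60}
    - {"travel": [0, 0, 35], "roll": 0, "jaw": 60}
    - {"travel": [0, 0, 35], "roll": 0, "jaw": 60}
    - {"travel": [0, 0, 25], "roll": 0, "jaw": 60}
    - {"travel": [0, 0, 10], "roll": 0, "jaw": 60}
    - {"travel": [0, 0, 0], "roll": 0, "jaw": 60}

```text
clock: 2.95
tool_pos: [0.5159, -0.148, 0.0845]
orientation: [-180.0, -0.2, 179.9]
force: [-0.2, -0.2, -0.1]
opening: 0.06
gripper_force: 0.0
```

apply_moves:
  targets:
    - {"travel": [0, 0, 0], "roll": 0, "jaw": 10}
    - {"travel": [0, 0, 0], "roll": 0, "jaw": 10}
    - {"travel": [0, 0, 0], "roll": 0, "jaw": 10}
    - {"travel": [0, 0, 0], "roll": 0, "jaw": 10}
    - {"travel": [0, 0, 0], "roll": 0, "jaw": 10}
    - {"travel": [0, 0, 0], "roll": 0, "jaw": 10}

```text
clock: 3.55
tool_pos: [0.5168, -0.1473, 0.0859]
orientation: [-180.0, 0.0, -180.0]
force: [-0.3, 0.0, 4.2]
opening: 0.0193
gripper_force: 30.0
```

```bash
python3 - <<'E'
from h import *
o=ctrl.get_obs();im=ctrl.snapshot("wrist")
print(o['tool_pos'],o['force'],o['opening'],o['gripper_force'])
cx,cy=.5745,-.1005
p=o['tool_pos'][:2];r=np.hypot(*(p-[cx,cy]));a0=np.degrees(np.arctan2(p[1]-cy,p[0]-cx))%360;print(r,a0)
# ccw sweep steps 9deg, 3 rows each
for i in range(25):
    a=np.radians(a0+9*i);b=np.radians(a0+9*i+9)
    d=75*np.array([np.cos(b)-np.cos(a),np.sin(b)-np.sin(a)])/3
    print(round(np.degrees(b)),np.round([-d[0],d[1]],1))
E
```

```text
[ 0.5168 -0.1473  0.0859] [-0.3328  0.0496  4.1863] 0.01934095732668851 30.0024676322937
0.07430893506588797 219.0555503370362
228 [-2.7 -2.8]
237 [-3.1 -2.4]
246 [-3.4 -1.9]
255 [-3.7 -1.3]
264 [-3.9 -0.7]
273 [-3.9 -0.1]
282 [-3.9  0.5]
291 [-3.8  1.1]
300 [-3.5  1.7]
309 [-3.2  2.2]
318 [-2.8  2.7]
327 [-2.4  3.1]
336 [-1.9  3.4]
345 [-1.3  3.7]
354 [-0.7  3.9]
363 [-0.1  3.9]
372 [0.5 3.9]
381 [1.1 3.8]
390 [1.7 3.5]
399 [2.2 3.2]
408 [2.7 2.8]
417 [3.1 2.4]
426 [3.4 1.9]
435 [3.7 1.3]
444 [3.9 0.7]
```

apply_moves:
  targets:
    - {"travel": [-2.6, -2.9, 0], "roll": 0, "jaw": 10}
    - {"travel": [-2.7, -2.8, 0], "roll": 0, "jaw": 10}
    - {"travel": [-2.8, -2.7, 0], "roll": 0, "jaw": 10}

```text
clock: 3.9
tool_pos: [0.5246, -0.1557, 0.0859]
orientation: [-180.0, -0.1, -180.0]
force: [-2.8, 0.5, 6.4]
opening: 0.0198
gripper_force: 30.0
```

apply_moves:
  targets:
    - {"travel": [-3.0, -2.5, 0], "roll": 0, "jaw": 10}
    - {"travel": [-3.1, -2.4, 0], "roll": 0, "jaw": 10}
    - {"travel": [-3.2, -2.3, 0], "roll": 0, "jaw": 10}

```text
clock: 4.2
tool_pos: [0.5338, -0.1631, 0.0859]
orientation: [-180.0, -0.1, -180.0]
force: [-3.0, 1.6, 6.5]
opening: 0.0195
gripper_force: 30.0
```

apply_moves:
  targets:
    - {"travel": [-3.3, -2.1, 0], "roll": 0, "jaw": 10}
    - {"travel": [-3.4, -1.9, 0], "roll": 0, "jaw": 10}
    - {"travel": [-3.5, -1.7, 0], "roll": 0, "jaw": 10}

```text
clock: 4.5
tool_pos: [0.5439, -0.1689, 0.0859]
orientation: [-180.0, -0.1, -180.0]
force: [-3.6, -0.7, 6.7]
opening: 0.0193
gripper_force: 30.0
```

apply_moves:
  targets:
    - {"travel": [-3.6, -1.5, 0], "roll": 0, "jaw": 10}
    - {"travel": [-3.7, -1.3, 0], "roll": 0, "jaw": 10}
    - {"travel": [-3.8, -1.1, 0], "roll": 0, "jaw": 10}

```text
clock: 4.8
tool_pos: [0.555, -0.173, 0.0859]
orientation: [-180.0, -0.1, -180.0]
force: [-4.3, -1.5, 5.5]
opening: 0.0195
gripper_force: 30.0
```

apply_moves:
  targets:
    - {"travel": [-3.8, -0.9, 0], "roll": 0, "jaw": 10}
    - {"travel": [-3.9, -0.7, 0], "roll": 0, "jaw": 10}
    - {"travel": [-3.9, -0.5, 0], "roll": 0, "jaw": 10}

```text
clock: 5.1
tool_pos: [0.5666, -0.1754, 0.0859]
orientation: [-179.9, -0.1, -180.0]
force: [-3.1, -3.8, 5.0]
opening: 0.0194
gripper_force: 30.0
```

apply_moves:
  targets:
    - {"travel": [-3.9, -0.3, 0], "roll": 0, "jaw": 10}
    - {"travel": [-3.9, -0.1, 0], "roll": 0, "jaw": 10}
    - {"travel": [-3.9, 0.1, 0], "roll": 0, "jaw": 10}

```text
clock: 5.4
tool_pos: [0.5785, -0.1759, 0.0859]
orientation: [-179.9, -0.1, -180.0]
force: [-2.5, -5.4, 5.0]
opening: 0.0194
gripper_force: 30.0
```

apply_moves:
  targets:
    - {"travel": [-3.9, 0.3, 0], "roll": 0, "jaw": 10}
    - {"travel": [-3.9, 0.5, 0], "roll": 0, "jaw": 10}
    - {"travel": [-3.9, 0.7, 0], "roll": 0, "jaw": 10}

```text
clock: 5.7
tool_pos: [0.5889, -0.1748, 0.0859]
orientation: [-179.9, -0.2, 180.0]
force: [-7.8, -6.4, 8.3]
opening: 0.0196
gripper_force: 30.0
```

apply_moves:
  targets:
    - {"travel": [-3.8, 0.9, 0], "roll": 0, "jaw": 10}
    - {"travel": [-3.8, 1.1, 0], "roll": 0, "jaw": 10}
    - {"travel": [-3.7, 1.3, 0], "roll": 0, "jaw": 10}

```text
clock: 6.0
tool_pos: [0.5998, -0.172, 0.0859]
orientation: [-179.9, -0.2, 180.0]
force: [-6.4, -8.7, 7.4]
opening: 0.0193
gripper_force: 30.0
```

apply_moves:
  targets:
    - {"travel": [-3.6, 1.5, 0], "roll": 0, "jaw": 10}
    - {"travel": [-3.5, 1.7, 0], "roll": 0, "jaw": 10}
    - {"travel": [-3.4, 1.9, 0], "roll": 0, "jaw": 10}

```text
clock: 6.3
tool_pos: [0.6125, -0.1664, 0.0859]
orientation: [-179.9, 0.0, 180.0]
force: [-0.1, -6.1, 2.2]
opening: 0.0196
gripper_force: 30.0
```

apply_moves:
  targets:
    - {"travel": [-3.3, 2.0, 0], "roll": 0, "jaw": 10}
    - {"travel": [-3.2, 2.2, 0], "roll": 0, "jaw": 10}
    - {"travel": [-3.1, 2.4, 0], "roll": 0, "jaw": 10}

```text
clock: 6.6
tool_pos: [0.6228, -0.1595, 0.086]
orientation: [-179.9, 0.1, -180.0]
force: [1.4, -5.6, 2.7]
opening: 0.0193
gripper_force: 30.0
```

```bash
cat > fit.py <<'E'
from h import *
from scipy.optimize import least_squares
def fit(P):
    P=np.array(P);return least_squares(lambda c:np.hypot(P[:,0]-c[0],P[:,1]-c[1])-.075,[.574,-.1]).x
def tang(P,F,c):
    for p,f in zip(P,F):
        a=np.arctan2(p[1]-c[1],p[0]-c[0]);print(round(np.degrees(a)%360,1),"t %.1f r %.1f"%(-f[0]*np.sin(a)+f[1]*np.cos(a),f[0]*np.cos(a)+f[1]*np.sin(a)))
E
python3 - <<'E'
from fit import *
P=[[.5168,-.1473],[.5246,-.1557],[.5338,-.1631],[.5439,-.1689],[.555,-.173],[.5666,-.1754],[.5785,-.1759],[.5889,-.1748],[.5998,-.172],[.6125,-.1664],[.6228,-.1595]]
F=[[-.3,0],[-2.8,.5],[-3,1.6],[-3.6,-.7],[-4.3,-1.5],[-3.1,-3.8],[-2.5,-5.4],[-7.8,-6.4],[-6.4,-8.7],[-.1,-6.1],[1.4,-5.6]]
c=fit(P);print(c);tang(P,F,c)
E
```

```text
[ 0.5758 -0.101 ]
218.1 t -0.2 r 0.2
226.9 t -2.4 r 1.5
235.9 t -3.4 r 0.4
244.8 t -3.0 r 2.2
253.9 t -3.7 r 2.6
262.9 t -2.6 r 4.2
272.0 t -2.7 r 5.3
280.0 t -8.8 r 4.9
288.7 t -8.8 r 6.2
299.3 t -3.1 r 5.3
308.8 t -2.4 r 5.2
```

apply_moves:
  targets:
    - {"travel": [3.1, -2.4, 0], "roll": 0, "jaw": 10}
    - {"travel": [3.2, -2.2, 0], "roll": 0, "jaw": 10}
    - {"travel": [3.3, -2.0, 0], "roll": 0, "jaw": 10}

```text
clock: 6.9
tool_pos: [0.6142, -0.1654, 0.086]
orientation: [-180.0, 0.2, -180.0]
force: [5.4, -3.4, -2.1]
opening: 0.0191
gripper_force: 30.0
```

apply_moves:
  targets:
    - {"travel": [2.3, -1.2, 0], "roll": 0, "jaw": 10}

```text
clock: 7.0
tool_pos: [0.6117, -0.1668, 0.086]
orientation: [-180.0, 0.2, -180.0]
force: [5.6, -4.5, -2.4]
opening: 0.0194
gripper_force: 30.0
```

apply_moves:
  targets:
    - {"travel": [2.35, -1.15, 0], "roll": 0, "jaw": 10}

```text
clock: 7.1
tool_pos: [0.6095, -0.168, 0.086]
orientation: [-180.0, 0.2, -180.0]
force: [6.3, -4.2, -2.0]
opening: 0.0194
gripper_force: 30.0
```

apply_moves:
  targets:
    - {"travel": [2.4, -1.1, 0], "roll": 0, "jaw": 10}

```text
clock: 7.2
tool_pos: [0.6074, -0.1689, 0.086]
orientation: [-180.0, 0.3, -180.0]
force: [8.4, -3.6, -3.5]
opening: 0.0193
gripper_force: 30.0
```

apply_moves:
  targets:
    - {"travel": [2.4, -1.0, 0], "roll": 0, "jaw": 10}

```text
clock: 7.3
tool_pos: [0.6055, -0.1698, 0.086]
orientation: [-180.0, 0.3, -180.0]
force: [9.2, -3.3, -5.6]
opening: 0.0193
gripper_force: 30.0
```

apply_moves:
  targets:
    - {"travel": [2.45, -0.9, 0], "roll": 0, "jaw": 10}

```text
clock: 7.4
tool_pos: [0.6035, -0.1707, 0.086]
orientation: [-180.0, 0.4, -180.0]
force: [10.7, -3.6, -6.6]
opening: 0.0189
gripper_force: 30.0
```

apply_moves:
  targets:
    - {"travel": [2.5, -0.8, 0], "roll": 0, "jaw": 10}

```text
clock: 7.5
tool_pos: [0.6014, -0.1714, 0.0861]
orientation: [-180.0, 0.4, -180.0]
force: [10.8, -3.3, -7.9]
opening: 0.0194
gripper_force: 30.0
```

apply_moves:
  targets:
    - {"travel": [2.5, -0.7, 0], "roll": 0, "jaw": 10}

```text
clock: 7.6
tool_pos: [0.5991, -0.1722, 0.0861]
orientation: [-180.0, 0.4, -180.0]
force: [11.8, -6.0, -8.1]
opening: 0.0195
gripper_force: 30.0
```

apply_moves:
  targets:
    - {"travel": [2.55, -0.6, 0], "roll": 0, "jaw": 10}

```text
clock: 7.7
tool_pos: [0.5967, -0.1729, 0.0861]
orientation: [-179.9, 0.4, -179.9]
force: [12.6, -5.5, -8.5]
opening: 0.0197
gripper_force: 30.0
```

apply_moves:
  targets:
    - {"travel": [2.55, -0.5, 0], "roll": 0, "jaw": 10}

```text
clock: 7.8
tool_pos: [0.5942, -0.1736, 0.0861]
orientation: [-179.9, 0.4, -179.9]
force: [12.2, -8.6, -8.3]
opening: 0.0192
gripper_force: 30.0
```

apply_moves:
  targets:
    - {"travel": [2.6, -0.4, 0], "roll": 0, "jaw": 10}

```text
clock: 7.9
tool_pos: [0.5914, -0.1742, 0.0861]
orientation: [-179.9, 0.4, -179.9]
force: [12.1, -8.7, -7.8]
opening: 0.019
gripper_force: 30.0
```

apply_moves:
  targets:
    - {"travel": [2.6, -0.3, 0], "roll": 0, "jaw": 10}

```text
clock: 8.0
tool_pos: [0.5885, -0.1748, 0.0861]
orientation: [-179.9, 0.4, -179.9]
force: [10.2, -10.3, -7.5]
opening: 0.0196
gripper_force: 30.0
```

apply_moves:
  targets:
    - {"travel": [2.6, -0.2, 0], "roll": 0, "jaw": 10}

```text
clock: 8.1
tool_pos: [0.5853, -0.1752, 0.086]
orientation: [-179.9, 0.3, -180.0]
force: [8.1, -10.4, -4.8]
opening: 0.0194
gripper_force: 30.0
```

apply_moves:
  targets:
    - {"travel": [2.6, -0.1, 0], "roll": 0, "jaw": 10}

```text
clock: 8.2
tool_pos: [0.582, -0.1756, 0.086]
orientation: [-179.9, 0.2, -180.0]
force: [4.8, -10.6, -2.4]
opening: 0.0195
gripper_force: 30.0
```

apply_moves:
  targets:
    - {"travel": [2.6, 0, 0], "roll": 0, "jaw": 10}

```text
clock: 8.3
tool_pos: [0.5784, -0.1757, 0.086]
orientation: [-179.9, 0.1, -180.0]
force: [3.1, -11.6, -1.0]
opening: 0.0195
gripper_force: 30.0
```

apply_moves:
  targets:
    - {"travel": [2.6, 0.1, 0], "roll": 0, "jaw": 10}

```text
clock: 8.4
tool_pos: [0.5754, -0.1758, 0.086]
orientation: [-179.9, 0.1, -180.0]
force: [2.8, -13.0, -1.7]
opening: 0.0194
gripper_force: 30.0
```

apply_moves:
  targets:
    - {"travel": [2.6, 0.2, 0], "roll": 0, "jaw": 10}

```text
clock: 8.5
tool_pos: [0.5726, -0.1757, 0.086]
orientation: [-179.9, 0.1, -180.0]
force: [2.5, -12.6, 0.2]
opening: 0.0192
gripper_force: 30.0
```

apply_moves:
  targets:
    - {"travel": [-2.6, -0.7, 0], "roll": 0, "jaw": 10}
    - {"travel": [-2.6, -0.1, 0], "roll": 0, "jaw": 10}

```text
clock: 8.7
tool_pos: [0.5763, -0.1759, 0.0859]
orientation: [-179.9, -0.1, 180.0]
force: [-3.0, -7.8, 4.1]
opening: 0.0193
gripper_force: 30.0
```

apply_moves:
  targets:
    - {"travel": [-2.6, 0, 0], "roll": 0, "jaw": 10}

```text
clock: 8.8
tool_pos: [0.579, -0.1759, 0.0859]
orientation: [-179.9, -0.1, 180.0]
force: [-2.5, -7.2, 4.4]
opening: 0.0194
gripper_force: 30.0
```

apply_moves:
  targets:
    - {"travel": [-2.6, 0.1, 0], "roll": 0, "jaw": 10}

```text
clock: 8.9
tool_pos: [0.5816, -0.1757, 0.0859]
orientation: [-179.9, -0.1, 180.0]
force: [-3.3, -7.5, 5.1]
opening: 0.0191
gripper_force: 30.0
```

apply_moves:
  targets:
    - {"travel": [-2.6, 0.2, 0], "roll": 0, "jaw": 10}

```text
clock: 9.0
tool_pos: [0.5838, -0.1755, 0.0859]
orientation: [-179.9, -0.1, 180.0]
force: [-5.1, -6.5, 6.5]
opening: 0.0194
gripper_force: 30.0
```

apply_moves:
  targets:
    - {"travel": [-2.6, 0.3, 0], "roll": 0, "jaw": 10}

```text
clock: 9.1
tool_pos: [0.5859, -0.1753, 0.0859]
orientation: [-179.9, -0.2, 180.0]
force: [-6.1, -7.4, 9.0]
opening: 0.0195
gripper_force: 30.0
```

apply_moves:
  targets:
    - {"travel": [-2.6, 0.4, 0], "roll": 0, "jaw": 10}

```text
clock: 9.2
tool_pos: [0.5882, -0.175, 0.0859]
orientation: [-179.9, -0.2, 180.0]
force: [-7.5, -7.2, 9.5]
opening: 0.0193
gripper_force: 30.0
```

apply_moves:
  targets:
    - {"travel": [-2.55, 0.5, 0], "roll": 0, "jaw": 10}

```text
clock: 9.3
tool_pos: [0.5904, -0.1746, 0.0859]
orientation: [-179.9, -0.3, 180.0]
force: [-7.5, -7.5, 9.6]
opening: 0.0195
gripper_force: 30.0
```

apply_moves:
  targets:
    - {"travel": [-2.55, 0.6, 0], "roll": 0, "jaw": 10}

```text
clock: 9.4
tool_pos: [0.5928, -0.1741, 0.0859]
orientation: [-179.9, -0.3, 180.0]
force: [-8.7, -7.4, 10.5]
opening: 0.0193
gripper_force: 30.0
```

apply_moves:
  targets:
    - {"travel": [-2.5, 0.7, 0], "roll": 0, "jaw": 10}

```text
clock: 9.5
tool_pos: [0.5953, -0.1734, 0.0859]
orientation: [-179.9, -0.3, 180.0]
force: [-8.2, -8.6, 9.0]
opening: 0.0192
gripper_force: 30.0
```

apply_moves:
  targets:
    - {"travel": [-2.5, 0.8, 0], "roll": 0, "jaw": 10}

```text
clock: 9.6
tool_pos: [0.5979, -0.1727, 0.0859]
orientation: [-179.9, -0.3, 180.0]
force: [-7.1, -7.9, 8.3]
opening: 0.0194
gripper_force: 30.0
```

apply_moves:
  targets:
    - {"travel": [-2.45, 0.9, 0], "roll": 0, "jaw": 10}

```text
clock: 9.7
tool_pos: [0.6006, -0.1718, 0.0859]
orientation: [-179.9, -0.2, 180.0]
force: [-6.6, -8.5, 6.7]
opening: 0.0193
gripper_force: 30.0
```

apply_moves:
  targets:
    - {"travel": [-2.4, 1.0, 0], "roll": 0, "jaw": 10}

```text
clock: 9.8
tool_pos: [0.6033, -0.1708, 0.0859]
orientation: [-179.9, -0.2, 180.0]
force: [-5.0, -7.9, 6.8]
opening: 0.0195
gripper_force: 30.0
```

apply_moves:
  targets:
    - {"travel": [-2.4, 1.1, 0], "roll": 0, "jaw": 10}

```text
clock: 9.9
tool_pos: [0.6062, -0.1696, 0.0859]
orientation: [-179.9, -0.1, 180.0]
force: [-3.4, -8.2, 4.5]
opening: 0.0193
gripper_force: 30.0
```

apply_moves:
  targets:
    - {"travel": [-2.35, 1.15, 0], "roll": 0, "jaw": 10}

```text
clock: 10.0
tool_pos: [0.6092, -0.1681, 0.0859]
orientation: [-179.9, -0.1, 180.0]
force: [-1.7, -5.7, 3.8]
opening: 0.0194
gripper_force: 30.0
```

apply_moves:
  targets:
    - {"travel": [-2.3, 1.2, 0], "roll": 0, "jaw": 10}

```text
clock: 10.1
tool_pos: [0.6121, -0.1667, 0.086]
orientation: [-179.9, -0.0, 180.0]
force: [-0.3, -5.5, 3.0]
opening: 0.0191
gripper_force: 30.0
```

apply_moves:
  targets:
    - {"travel": [-2.3, 1.25, 0], "roll": 0, "jaw": 10}

```text
clock: 10.2
tool_pos: [0.6146, -0.1653, 0.0859]
orientation: [-179.9, 0.0, 180.0]
force: [-0.4, -5.3, 2.5]
opening: 0.0189
gripper_force: 30.0
```

apply_moves:
  targets:
    - {"travel": [-2.25, 1.3, 0], "roll": 0, "jaw": 10}

```text
clock: 10.3
tool_pos: [0.6169, -0.1638, 0.0859]
orientation: [-179.9, 0.0, 180.0]
force: [0.1, -5.0, 3.0]
opening: 0.0192
gripper_force: 30.0
```

```bash
python3 - <<'E'
from fit import *
A=np.array("""5.4 -3.4 .6142 -.1654 5.6 -4.5 .6117 -.1668 6.3 -4.2 .6095 -.168 8.4 -3.6 .6074 -.1689 9.2 -3.3 .6055 -.1698 10.7 -3.6 .6035 -.1707 10.8 -3.3 .6014 -.1714 11.8 -6 .5991 -.1722 12.6 -5.5 .5967 -.1729 12.2 -8.6 .5942 -.1736 12.1 -8.7 .5914 -.1742 10.2 -10.3 .5885 -.1748 8.1 -10.4 .5853 -.1752 4.8 -10.6 .582 -.1756 3.1 -11.6 .5784 -.1757 2.8 -13 .5754 -.1758 2.5 -12.6 .5726 -.1757""".split(),float).reshape(-1,4)
B=np.array("""-3 -7.8 .5763 -.1759 -2.5 -7.2 .579 -.1759 -3.3 -7.5 .5816 -.1757 -5.1 -6.5 .5838 -.1755 -6.1 -7.4 .5859 -.1753 -7.5 -7.2 .5882 -.175 -7.5 -7.5 .5904 -.1746 -8.7 -7.4 .5928 -.1741 -8.2 -8.6 .5953 -.1734 -7.1 -7.9 .5979 -.1727 -6.6 -8.5 .6006 -.1718 -5 -7.9 .6033 -.1708 -3.4 -8.2 .6062 -.1696 -1.7 -5.7 .6092 -.1681 -.3 -5.5 .6121 -.1667 -.4 -5.3 .6146 -.1653 .1 -5 .6169 -.1638""".split(),float).reshape(-1,4)
c=fit(np.vstack([A,B])[:,2:]);c2=np.array([.5758,-.1010]);print(c);c=c2
from scipy.optimize import curve_fit
g=lambda a,p,b,h,w:b+h*np.where(abs(a-p)<w,.5+.5*np.cos(np.pi*(a-p)/w),0)
for M in(A,B):
    a=np.degrees(np.arctan2(M[:,3]-c[1],M[:,2]-c[0]))%360;r=np.radians(a)
    t=abs(-M[:,0]*np.sin(r)+M[:,1]*np.cos(r));print(np.c_[a,t].T.round(1))
    print(curve_fit(g,a,t,[285,3,9,14])[0])
o=ctrl.get_obs();print(o['tool_pos'])
p=np.radians(285.2);print((c+.075*np.array([np.cos(p),np.sin(p)])))
E
```

```text
[ 0.5761 -0.1009]
[[300.8 298.6 296.7 295.  293.3 291.7 290.  288.1 286.2 284.2 282.  279.8
  277.3 274.8 272.  269.7 267.5]
 [  2.9   2.8   3.7   6.1   7.1   8.6   9.    9.3  10.6   9.7  10.    8.3
    6.7   3.9   2.7   2.9   3. ]]
[285.6701   2.6835   7.8074  15.8626]
[[270.4 272.4 274.4 276.1 277.7 279.5 281.2 283.1 285.1 287.1 289.3 291.5
  293.9 296.5 298.9 301.1 303.2]
 [  3.1   2.8   3.9   5.8   7.    8.6   8.8  10.2  10.2   9.1   9.    7.5
    6.4   4.1   2.9   3.1   2.7]]
[285.202    2.7368   7.4221  15.7941]
[ 0.6169 -0.1638  0.0859]
[ 0.5955 -0.1734]
```

apply_moves:
  targets:
    - {"travel": [2.3, -1.3, 0], "roll": 0, "jaw": 10}
    - {"travel": [2.3, -1.25, 0], "roll": 0, "jaw": 10}
    - {"travel": [2.3, -1.2, 0], "roll": 0, "jaw": 10}
    - {"travel": [2.3, -1.2, 0], "roll": 0, "jaw": 10}
    - {"travel": [2.4, -1.1, 0], "roll": 0, "jaw": 10}
    - {"travel": [2.4, -1.0, 0], "roll": 0, "jaw": 10}
    - {"travel": [2.5, -0.9, 0], "roll": 0, "jaw": 10}
    - {"travel": [2.5, -0.8, 0], "roll": 0, "jaw": 10}
    - {"travel": [2.5, -0.7, 0], "roll": 0, "jaw": 10}

```text
clock: 11.2
tool_pos: [0.5988, -0.1723, 0.086]
orientation: [-180.0, 0.4, -179.9]
force: [11.5, -5.0, -7.7]
opening: 0.0193
gripper_force: 30.0
```

apply_moves:
  targets:
    - {"travel": [0.8, -0.2, 0], "roll": 0, "jaw": 10}
    - {"travel": [0, 0, 0], "roll": 0, "jaw": 10}

```text
clock: 11.4
tool_pos: [0.5979, -0.1726, 0.086]
orientation: [-180.0, 0.4, -180.0]
force: [11.2, -5.3, -5.7]
opening: 0.0195
gripper_force: 30.0
```

apply_moves:
  targets:
    - {"travel": [1.3, -0.3, 0], "roll": 0, "jaw": 10}
    - {"travel": [1.1, -0.3, 0], "roll": 0, "jaw": 10}
    - {"travel": [0, 0, 0], "roll": 0, "jaw": 10}

```text
clock: 11.7
tool_pos: [0.5956, -0.1733, 0.086]
orientation: [-180.0, 0.4, -180.0]
force: [11.2, -4.7, -6.5]
opening: 0.0194
gripper_force: 30.0
```

apply_moves:
  targets:
    - {"travel": [-0.5, -0.3, 0], "roll": 0, "jaw": 10}
    - {"travel": [0, 0, 0], "roll": 0, "jaw": 10}

```text
clock: 11.9
tool_pos: [0.5957, -0.1733, 0.086]
orientation: [-180.0, 0.3, -180.0]
force: [10.1, -3.0, -5.3]
opening: 0.0194
gripper_force: 30.0
```

apply_moves:
  targets:
    - {"travel": [-1.0, -0.3, 0], "roll": 0, "jaw": 10}
    - {"travel": [-1.0, 0, 0], "roll": 0, "jaw": 10}
    - {"travel": [0, 0, 0], "roll": 0, "jaw": 10}

```text
clock: 12.2
tool_pos: [0.5959, -0.1734, 0.086]
orientation: [180.0, 0.1, -180.0]
force: [5.2, -1.0, 0.3]
opening: 0.0195
gripper_force: 30.0
```

apply_moves:
  targets:
    - {"travel": [-1.0, 0, 0], "roll": 0, "jaw": 10}
    - {"travel": [-0.9, 0.2, 0], "roll": 0, "jaw": 10}
    - {"travel": [0, 0, 0], "roll": 0, "jaw": 10}

```text
clock: 12.5
tool_pos: [0.5962, -0.1734, 0.086]
orientation: [180.0, -0.0, -180.0]
force: [0.9, 0.5, 7.1]
opening: 0.0193
gripper_force: 30.0
```

apply_moves:
  targets:
    - {"travel": [0, 0, 0], "roll": 0, "jaw": 50}
    - {"travel": [0, 0, 0], "roll": 0, "jaw": 50}
    - {"travel": [0, 0, 0], "roll": 0, "jaw": 50}
    - {"travel": [0, 0, -20], "roll": 0, "jaw": 50}
    - {"travel": [0, 0, -40], "roll": 0, "jaw": 50}
    - {"travel": [0, 0, -40], "roll": 0, "jaw": 50}
    - {"travel": [0, 0, -40], "roll": 0, "jaw": 50}
    - {"travel": [0, 0, -20], "roll": 0, "jaw": 50}

```text
clock: 13.3
tool_pos: [0.5972, -0.1738, 0.2493]
orientation: [-180.0, 0.2, -180.0]
force: [-0.5, -0.1, 0.8]
opening: 0.0498
gripper_force: 0.0
```

```bash
python3 - <<'E'
from h import *
o=ctrl.get_obs();im=ctrl.snapshot("wrist");cv2.imwrite("pics/w2.png",im[:,:,::-1]);print(o)
np.save("o2.npy",o,allow_pickle=True)
E
```

```text
{'clock': 13.3, 'joint_pos': array([  1.7636,  15.4583,  -6.5137,   0.0436, -67.8263, -91.765 ]), 'qvel': array([  0.0675,  -6.3303,  14.0787,  -0.9787, -21.8665,   0.0957]), 'tau': array([ -0.0937, -50.0672,  27.8103,   6.7705,  -0.0102,  -0.0029]), 'tool_pos': array([ 0.5972, -0.1738,  0.2493]), 'orientation': array([-179.9658,    0.2027, -179.9849]), 'force': array([-0.4982, -0.1273,  0.8292]), 'moment': array([ 0.0188, -0.1093,  0.0154]), 'gripper_force': 0.0, 'opening': 0.04981161646620427}
```

apply_moves:
  targets:
    - {"travel": [15, 31, 0], "roll": 0, "jaw": 50}
    - {"travel": [15, 31, 0], "roll": 0, "jaw": 50}
    - {"travel": [15, 31, 0], "roll": 0, "jaw": 50}
    - {"travel": [15, 31, 0], "roll": 0, "jaw": 50}
    - {"travel": [15, 31, 0], "roll": 0, "jaw": 50}
    - {"travel": [15, 31, 0], "roll": 0, "jaw": 50}
    - {"travel": [15, 31, 0], "roll": 0, "jaw": 50}
    - {"travel": [15, 31, 0], "roll": 0, "jaw": 50}

```text
clock: 14.15
tool_pos: [0.4752, 0.0753, 0.245]
orientation: [-180.0, -0.1, 180.0]
force: [-0.4, 0.7, 0.1]
opening: 0.0499
gripper_force: 0.0
```

apply_moves:
  targets:
    - {"travel": [10, 31, 0], "roll": 0, "jaw": 50}
    - {"travel": [10, 31, 0], "roll": 0, "jaw": 50}
    - {"travel": [9, 31, 0], "roll": 0, "jaw": 50}
    - {"travel": [0, 31, 0], "roll": 0, "jaw": 50}
    - {"travel": [0, 31, 0], "roll": 0, "jaw": 50}
    - {"travel": [0, 31, 0], "roll": 0, "jaw": 50}
    - {"travel": [0, 31, 0], "roll": 0, "jaw": 50}
    - {"travel": [0, 28, 0], "roll": 0, "jaw": 50}
    - {"travel": [0, 0, 0], "roll": 0, "jaw": 50}
    - {"travel": [0, 0, 0], "roll": 0, "jaw": 50}

```text
clock: 15.15
tool_pos: [0.447, 0.3195, 0.2445]
orientation: [-179.9, -0.1, -179.9]
force: [-0.0, -1.6, -0.5]
opening: 0.0499
gripper_force: 0.0
```

```bash
python3 - <<'E'
from h import *
o=ctrl.get_obs();im=ctrl.snapshot("wrist");print(o)
np.save("o3.npy",o,allow_pickle=True);cv2.imwrite("pics/w3.png",im[:,:,::-1])
a=cv2.imread("pics/w2.png");
f=lambda i,x,y,w,h,k:cv2.resize(i[y:y+h,x:x+w],None,fx=k,fy=k,interpolation=cv2.INTER_CUBIC)
cv2.imwrite("pics/c3.png",np.hstack([f(im[:,:,::-1],210,130,160,160,2.5*1.0),f(a,260,70,200,200,2)]))
E
```

```text
{'clock': 15.15, 'joint_pos': array([  55.9767,    8.9798,  -15.5388,   -0.0206,  -65.6104, -145.9178]), 'qvel': array([-0.9891, -0.9741, -0.6792, -0.0098, -0.1066,  0.2161]), 'tau': array([  0.6718, -40.3978,  28.8435,   6.7219,   0.0005,  -0.0643]), 'tool_pos': array([0.447 , 0.3195, 0.2445]), 'orientation': array([-179.9036,   -0.0879, -179.9497]), 'force': array([-0.0015, -1.5529, -0.4705]), 'moment': array([-0.063 , -0.0168,  0.0133]), 'gripper_force': 0.0, 'opening': 0.04992400601278096}
```

View pics/c3.png

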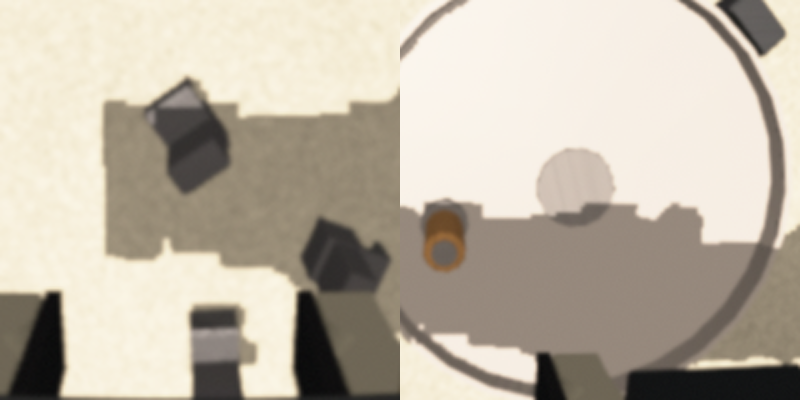

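```bash
cat > sil.py <<'E'
from h import *
from scipy.optimize import minimize
import itertools
def boxes(bs,x,y,a):
    c,s=np.cos(a),np.sin(a)
    for b in bs:
        yield [np.array([x+c*p[0]-s*p[1],y+s*p[0]+c*p[1],p[2]]) for p in itertools.product(b[:2],b[2:4],b[4:])]
MK=np.array([[-10,10,-12,12,0,30],[-7,7,-12,12,30,70],[-10,24,-12,12,24,30],[20,24,-12,12,8,24]])/1000
BL=np.array([[-158,-134,-18,18,4,38]])/1000
def render(o,bs,q,S=4):
    m=np.zeros((420*S,560*S),np.uint8)
    for b in boxes(bs,*q):
        P=np.array([wrist(o,p) for p in b]);cv2.fillConvexPoly(m,cv2.convexHull(np.round((P+.5)*S-.5).astype(np.int32)),255)
    return cv2.resize(m,(560,420),interpolation=cv2.INTER_AREA)/255.
def fit(o,mask,bs,fn,q0,step,roi):
    sl=(slice(roi[1],roi[3]),slice(roi[0],roi[2]))
    f=lambda v:np.abs(render(o,bs,fn(v))[sl]-mask[sl]).sum()
    s=np.vstack([q0]+[np.array(q0)+np.eye(len(q0))[i]*step[i] for i in range(len(q0))])
    r=minimize(f,q0,method="Nelder-Mead",options=dict(initial_simplex=s,maxiter=120,xatol=1e-5,fatol=.1));return r.x,r.fun,mask[sl].sum()
E
python3 - <<'E'
from sil import *
o=np.load("o3.npy",allow_pickle=True).item();im=cv2.imread("pics/w3.png").astype(int)
d=im[:,:,2]-im[:,:,0]
print(im[200,286],im[150,300],im[186,250],im[180,284],im[168,282])
mask=(d<12)&(im.sum(2)<600);mask=cv2.medianBlur(mask.astype(np.uint8),3).astype(float)
n,l,st,ce=cv2.connectedComponentsWithStats(mask.astype(np.uint8));print([ (tuple(s),) for s in st[1:] if s[4]>100])
best=None
for a in (30,120,217,310):
    r=fit(o,mask,MK,lambda v:(v[0],v[1],v[2]),[.447,.32,np.radians(a)],[.01,.01,.3],(255,150,312,212));print(a,r[0][:2],np.degrees(r[0][2]),r[1:])
    if best is None or r[1]<best[1]:best=r
q=best[0]
v=cv2.resize(cv2.imread("pics/w3.png")[140:230,240:340],None,fx=6,fy=6,interpolation=cv2.INTER_CUBIC)
for b in boxes(MK,*q):
    P=np.array([wrist(o,p) for p in b])
    for i,j in itertools.combinations(range(8),2):
        if bin(i^j).count("1")==1:cv2.line(v,*[tuple(((P[k]-[240,140]+.5)*6).astype(int).tolist()) for k in(i,j)],(0,0,255),1)
cv2.imwrite("pics/v3.png",v)
c=np.array([.5758,-.1010])
for f,o in(("w2",np.load("o2.npy",allow_pickle=True).item()),):
    im=cv2.imread(f"pics/{f}.png").astype(int);d=im[:,:,2]-im[:,:,0]
    print(f,"post",wpw(o,282.5,196,.098),"hub",wpw(o,260+175/2,70+187/2,.036))
    p=wpw(o,282.5,196,.098)[:2]-c;print(np.degrees(np.arctan2(p[1],p[0]))%360)
    for (u,vv) in((760,25),):print("block",wpw(o,260+(u-400)/2,70+vv/2,.038))
E
```

```text
[66 68 72] [220 239 246] [195 224 234] [66 67 71] [145 151 160]
[((np.int32(270), np.int32(172), np.int32(31), np.int32(34), np.int32(699)),), ((np.int32(38), np.int32(184), np.int32(38), np.int32(44), np.int32(934)),), ((np.int32(332), np.int32(218), np.int32(33), np.int32(28), np.int32(639)),), ((np.int32(0), np.int32(247), np.int32(560), np.int32(173), np.int32(55611)),), ((np.int32(287), np.int32(255), np.int32(17), np.int32(7), np.int32(107)),)]Traceback (most recent call last):
  File "<stdin>", line 9, in <module>
  File "sil.py", line 19, in fit
    r=minimize(f,q0,method="Nelder-Mead",options=dict(initial_simplex=s,maxiter=120,xatol=1e-5,fatol=.1));return r.x,r.fun,mask[sl].sum()
    res = _minimize_neldermead(fun, x0, args, callback, bounds=bounds,
                               **options)
    fxcc = func(xcc)
    fx = function(np.copy(x), *(wrapper_args + args))
  File "sil.py", line 17, in <lambda>
    f=lambda v:np.abs(render(o,bs,fn(v))[sl]-mask[sl]).sum()
                      ~~~~~~^^^^^^^^^^^^
  File "sil.py", line 13, in render
    P=np.array([wrist(o,p) for p in b]);cv2.fillConvexPoly(m,cv2.convexHull(np.round((P+.5)*S-.5).astype(np.int32)),255)
                ~~~~~^^^^^
  File "h.py", line 12, in wrist
    c=ctrl.calibration("wrist");H=c["hand_eye"];T=np.eye(4);T[:3,:3]=R.from_euler('xyz',o['orientation'],degrees=True).as_matrix();T[:3,3]=o['tool_pos']
ValueError: time passes only in moves, steps and waits
```

```bash
sed -i 's/ctrl.calibration("wrist")/CW/; s/ctrl.calibration(n)/CAL[n]/' h.py; sed -i '/^np.set_print/a CAL={n:ctrl.calibration(n) for n in("scene","top","wrist")};CW=CAL["wrist"]' h.py
cat > run3.py <<'E'
from sil import *
o=np.load("o3.npy",allow_pickle=True).item();im=cv2.imread("pics/w3.png").astype(int)
d=im[:,:,2]-im[:,:,0]
mask=(d<12)&(im.sum(2)<600);mask=cv2.medianBlur(mask.astype(np.uint8),3).astype(float)
best=None
for a in (30,120,217,310):
    r=fit(o,mask,MK,lambda v:(v[0],v[1],v[2]),[.447,.32,np.radians(a)],[.01,.01,.3],(255,150,312,212));print(a,r[0][:2],np.degrees(r[0][2]),r[1:])
    if best is None or r[1]<best[1]:best=r
q=best[0]
v=cv2.resize(cv2.imread("pics/w3.png")[140:230,240:340],None,fx=6,fy=6,interpolation=cv2.INTER_CUBIC)
for b in boxes(MK,*q):
    P=np.array([wrist(o,p) for p in b])
    for i,j in itertools.combinations(range(8),2):
        if bin(i^j).count("1")==1:cv2.line(v,*[tuple(((P[k]-[240,140]+.5)*6).astype(int).tolist()) for k in(i,j)],(0,0,255),1)
cv2.imwrite("pics/v3.png",v)
c=np.array([.5758,-.1010])
o=np.load("o2.npy",allow_pickle=True).item()
p=wpw(o,282.5,196,.098);print("post",p,"hub",wpw(o,260+175/2,70+187/2,.036),np.degrees(np.arctan2(p[1]-c[1],p[0]-c[0]))%360)
print("block",wpw(o,260+360/2,70+25/2,.038))
E
python3 run3.py
```

```text
30 [0.449  0.3249] 17.321970898866528 (np.float64(216.0705882352941), np.float64(701.0))
120 [0.4543 0.321 ] 97.93695211393576 (np.float64(324.2862745098039), np.float64(701.0))
217 [0.454  0.3267] 205.34604483119037 (np.float64(302.01960784313724), np.float64(701.0))
310 [0.4482 0.3242] 377.45768703177197 (np.float64(217.42745098039217), np.float64(701.0))
post [ 0.5971 -0.1727  0.098 ] hub [ 0.5775 -0.101   0.036 ] 286.5600530326886
block [0.4796 0.0053 0.038 ]
```

View pics/v3.png

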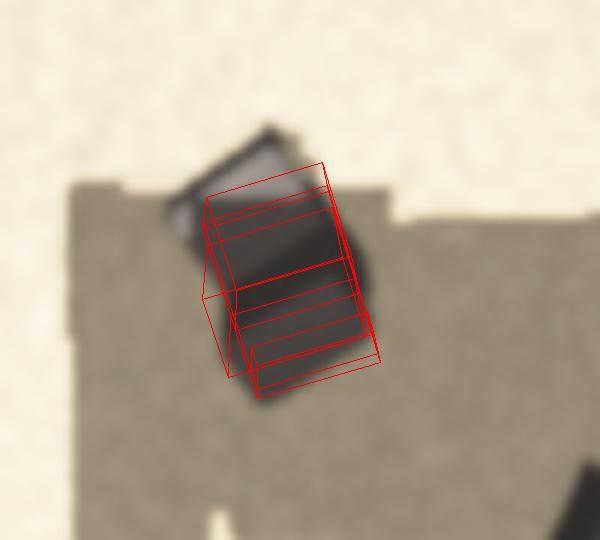

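```bash
python3 - <<'E'
s=open("run3.py").read()
a=s.index("for a in (30"); b=s.index("q=best")
s=s[:a]+'''p0=wpw(o,290,197.5,.07);print("handle top",p0)
for a in (200,210,220):
  for dx in(-.006,0,.006):
    r=fit(o,mask,MK,lambda v:(v[0],v[1],v[2]/20),[p0[0]+dx,p0[1],np.radians(a)*20],[.004,.004,2],(255,150,312,212))
    if best is None or r[1]<best[1]:best=(np.r_[r[0][:2],r[0][2]/20],r[1]);print(a,best[0],np.degrees(best[0][2]),r[1:])
'''+s[b:]
open("run3.py","w").write(s)
E
python3 run3.py
```

```text
handle top [0.4541 0.3279 0.07  ]
200 [0.453  0.3261 3.5698] 204.53518768307114 (np.float64(302.0862745098039), np.float64(701.0))
200 [0.4531 0.3266 3.6181] 207.29978977042686 (np.float64(299.73333333333335), np.float64(701.0))
200 [0.453  0.3263 3.6533] 209.32135992940414 (np.float64(299.0156862745098), np.float64(701.0))
post [ 0.5971 -0.1727  0.098 ] hub [ 0.5775 -0.101   0.036 ] 286.5600530326886
block [0.4796 0.0053 0.038 ]
```

View pics/v3.png

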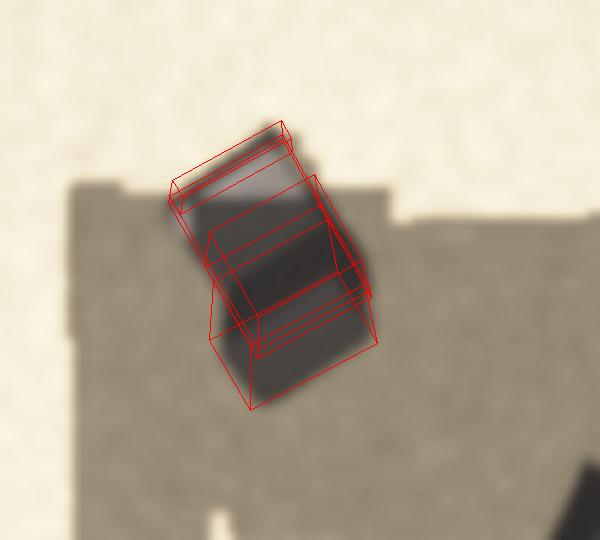

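```bash
sed -i 's/d<12)/d<20)/' run3.py; python3 run3.py; python3 - <<'E'
import cv2;im=cv2.imread("pics/w3.png").astype(int)
for u,v in((255,195),(262,185),(282,168),(290,197),(284,176),(320,185)):print(im[v,u])
E
```

```text
handle top [0.4541 0.3279 0.07  ]
200 [0.4528 0.3267 3.7439] 214.50895299065905 (np.float64(110.42352941176469), np.float64(898.0))
210 [0.4532 0.3269 3.751 ] 214.91819923924402 (np.float64(110.14901960784314), np.float64(898.0))
post [ 0.5971 -0.1727  0.098 ] hub [ 0.5775 -0.101   0.036 ] 286.5600530326886
block [0.4796 0.0053 0.038 ]
[122 143 156]
[119 140 152]
[145 151 160]
[65 67 71]
[66 68 72]
[120 141 153]
```

The marker fits at (0.453, 0.327) with its +x at about 214°, and its handle top shows at (290,197). I'll turn the hand to grip across the marker's x.

apply_moves:
  targets:
    - {"travel": [-6, 7.5, 30], "roll": 0, "jaw": 50}
    - {"travel": [0, 0, 35], "roll": -8.5, "jaw": 50}
    - {"travel": [0, 0, 0], "roll": -8.5, "jaw": 50}
    - {"travel": [0, 0, 0], "roll": -8.5, "jaw": 50}
    - {"travel": [0, 0, 0], "roll": -8.5, "jaw": 50}
    - {"travel": [0, 0, 0], "roll": -8.5, "jaw": 50}
    - {"travel": [0, 0, 0], "roll": -8.5, "jaw": 50}
    - {"travel": [0, 0, 0], "roll": -8.5, "jaw": 50}
    - {"travel": [0, 0, 0], "roll": -8.5, "jaw": 50}

```text
clock: 16.1
tool_pos: [0.4535, 0.3257, 0.1807]
orientation: [180.0, -0.0, -111.7]
force: [-0.7, -0.1, 0.0]
opening: 0.05
gripper_force: 0.0
```

apply_moves:
  targets:
    - {"travel": [0, 0, 0], "roll": -8.5, "jaw": 50}
    - {"travel": [0, 0, 0], "roll": -8.5, "jaw": 50}
    - {"travel": [0, 0, 0], "roll": -8.5, "jaw": 50}
    - {"travel": [0, 0, 0], "roll": -8.5, "jaw": 50}
    - {"travel": [0, 0, 0], "roll": -8.5, "jaw": 50}
    - {"travel": [0, 0, 0], "roll": -8.5, "jaw": 50}
    - {"travel": [0, 0, 0], "roll": -5, "jaw": 50}
    - {"travel": [0, 0, 0], "roll": 0, "jaw": 50}
    - {"travel": [0, 0, 0], "roll": 0, "jaw": 50}

```text
clock: 17.0
tool_pos: [0.4536, 0.3262, 0.1807]
orientation: [180.0, 0.0, -56.2]
force: [-0.3, 0.8, -1.0]
opening: 0.05
gripper_force: 0.0
```

```bash
cat > look.py <<'E'
from sil import *
import sys
n=sys.argv[1];q=[float(v) for v in sys.argv[2:5]];q[2]=np.radians(q[2]);dz=float(sys.argv[5]) if len(sys.argv)>5 else 0
o=ctrl.get_obs();im=ctrl.snapshot("wrist")[:,:,::-1];cv2.imwrite(f"pics/{n}raw.png",im);np.save(n+".npy",o,allow_pickle=True)
print(o['tool_pos'],o['orientation'],o['joint_pos'])
v=cv2.resize(im,None,fx=3,fy=3,interpolation=cv2.INTER_CUBIC);M=MK.copy();M[:,4:]+=dz
for b in boxes(M,*q):
    P=np.array([wrist(o,p) for p in b])
    for i,j in itertools.combinations(range(8),2):
        if bin(i^j).count("1")==1:cv2.line(v,*[tuple(((P[k]+.5)*3).astype(int).tolist()) for k in(i,j)],(0,0,255),1)
P=(wrist(o,[q[0],q[1],.05+dz])*3).astype(int);x=max(0,min(P[0]-350,1680-700));y=max(0,min(P[1]-280,1260-560))
print("origin",x,y);cv2.imwrite(f"pics/{n}.png",v[y:y+560,x:x+700])
E
python3 look.py w4 .453 .327 214
```

```text
[0.4536 0.3262 0.1807] [179.9964   0.0025 -56.2058] [ 55.7987  12.8243 -19.6136  -0.0044 -57.5646 -22.0021]
origin 494 335
```

View pics/w4.png

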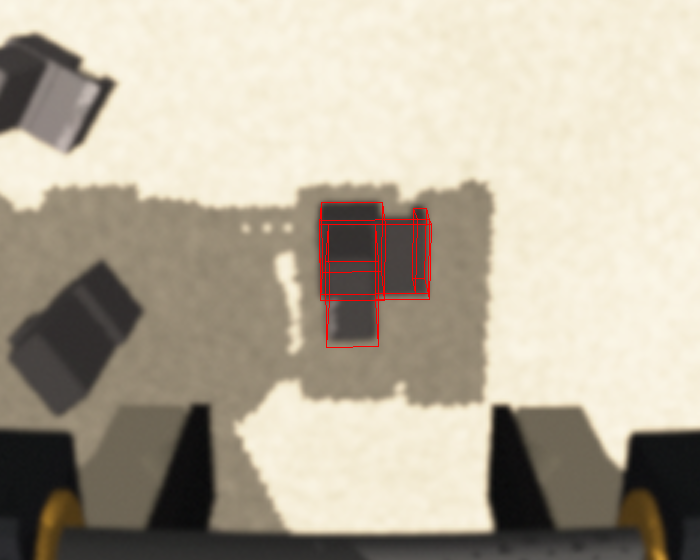

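The wireframe matches the marker and the hand is aligned, with the handle at (352,280) in the picture. I'll descend and grip.

apply_moves:
  targets:
    - {"travel": [0, 0, 35], "roll": 0, "jaw": 50}
    - {"travel": [0, 0, 35], "roll": 0, "jaw": 50}
    - {"travel": [0, 0, 30], "roll": 0, "jaw": 50}
    - {"travel": [0, 0, 15], "roll": 0, "jaw": 50}
    - {"travel": [0, 0, 9], "roll": 0, "jaw": 50}
    - {"travel": [0, 0, 0], "roll": 0, "jaw": 50}
    - {"travel": [0, 0, 0], "roll": 0, "jaw": 50}

```text
clock: 17.75
tool_pos: [0.454, 0.3274, 0.0573]
orientation: [-179.9, 0.0, -56.0]
force: [0.4, 0.8, -0.8]
opening: 0.0502
gripper_force: 0.0
```

apply_moves:
  targets:
    - {"travel": [0, 0, 0], "roll": 0, "jaw": 30}
    - {"travel": [0, 0, 0], "roll": 0, "jaw": 22}
    - {"travel": [0, 0, 0], "roll": 0, "jaw": 16}
    - {"travel": [0, 0, 0], "roll": 0, "jaw": 8}
    - {"travel": [0, 0, 0], "roll": 0, "jaw": 8}
    - {"travel": [0, 0, 0], "roll": 0, "jaw": 8}
    - {"travel": [0, 0, 0], "roll": 0, "jaw": 8}

```text
clock: 18.45
tool_pos: [0.4536, 0.3271, 0.0567]
orientation: [-180.0, -0.0, -56.0]
force: [-1.2, 0.1, 2.7]
opening: 0.0137
gripper_force: 30.0
```

apply_moves:
  targets:
    - {"travel": [0, 0, -10], "roll": 0, "jaw": 8}
    - {"travel": [0, 0, -30], "roll": 0, "jaw": 8}
    - {"travel": [0, 0, -40], "roll": 0, "jaw": 8}
    - {"travel": [0, 0, -43], "roll": 0, "jaw": 8}
    - {"travel": [0, 0, 0], "roll": 0, "jaw": 8}
    - {"travel": [0, 0, 0], "roll": 0, "jaw": 8}

```text
clock: 19.05
tool_pos: [0.4538, 0.3274, 0.1812]
orientation: [-179.8, 0.1, -56.0]
force: [0.1, -0.4, -1.7]
opening: 0.0144
gripper_force: 30.0
```

```bash
cat > place.py <<'E'
from h import *
o=ctrl.get_obs();p=o['tool_pos'];print(p,o['orientation'][2],o['opening'],o['force'])
E
python3 place.py; python3 - <<'E'
# block direction from w1 (unobstructed): silhouette angle fit
from sil import *
from scipy.spatial.transform import Rotation as R
im=cv2.imread("pics/w1.png").astype(int);o=dict(tool_pos=np.array([.5108,-.1526,.2483]),orientation=np.array([179.9988,-.0406,-179.902]))
m=((im.sum(2)<330)).astype(np.uint8)
n,l,st,ce=cv2.connectedComponentsWithStats(m)
for i in range(1,n):
    if st[i,4]>60 and 380<ce[i][0]<450 and 110<ce[i][1]<190: print(st[i],ce[i])
mask=m.astype(float);c=[.5758,-.101]
for b in np.arange(126,142,1.5):
    q=(c[0],c[1],np.radians(b-180));print(b,round(np.abs(render(o,BL,q)-mask)[125:176,388:438].sum()))
E
```

```text
[0.4538 0.3274 0.1812] -56.00462508328666 0.014403368347669077 [ 0.084  -0.4405 -1.6803]
[393 130  39  44 912] [413.6217 151.1667]
126.0 715
127.5 630
129.0 530
130.5 410
132.0 273
133.5 188
135.0 218
136.5 351
138.0 486
139.5 613
141.0 730
```

apply_moves:
  targets:
    - {"travel": [31.7, 15.7, 0], "roll": 0, "jaw": 8}
    - {"travel": [31.7, 15.7, 0], "roll": 0, "jaw": 8}
    - {"travel": [31.7, 15.7, 0], "roll": 0, "jaw": 8}
    - {"travel": [31.7, 15.7, 0], "roll": 0, "jaw": 8}
    - {"travel": [31.7, 15.7, 0], "roll": 0, "jaw": 8}
    - {"travel": [31.7, 15.7, 0], "roll": 0, "jaw": 8}
    - {"travel": [31.7, 15.7, 0], "roll": 0, "jaw": 8}
    - {"travel": [31.7, 15.7, 0], "roll": 0, "jaw": 8}
    - {"travel": [31.7, 15.7, 0], "roll": 0, "jaw": 8}
    - {"travel": [31.7, 15.8, 0], "roll": 0, "jaw": 8}

```text
clock: 20.05
tool_pos: [0.4996, -0.0252, 0.1783]
orientation: [179.9, 0.1, -56.0]
force: [1.4, -0.4, -0.6]
opening: 0.0142
gripper_force: 30.0
```

apply_moves:
  targets:
    - {"travel": [0, 0, 0], "roll": 8, "jaw": 8}
    - {"travel": [0, 0, 0], "roll": 8, "jaw": 8}
    - {"travel": [0, 0, 0], "roll": 8, "jaw": 8}
    - {"travel": [0, 0, 0], "roll": 8, "jaw": 8}
    - {"travel": [0, 0, 0], "roll": 8, "jaw": 8}
    - {"travel": [0, 0, 0], "roll": 8, "jaw": 8}
    - {"travel": [0, 0, 0], "roll": 8, "jaw": 8}
    - {"travel": [0, 0, 0], "roll": 8, "jaw": 8}
    - {"travel": [0, 0, 0], "roll": 8, "jaw": 8}
    - {"travel": [0, 0, 0], "roll": 8, "jaw": 8}

```text
clock: 21.05
tool_pos: [0.4996, -0.0239, 0.1782]
orientation: [179.9, -0.1, -136.3]
force: [0.5, -0.7, -1.7]
opening: 0.0138
gripper_force: 30.0
```

apply_moves:
  targets:
    - {"travel": [0, 0, 30], "roll": 0, "jaw": 8}
    - {"travel": [0, 0, 20], "roll": 0, "jaw": 8}
    - {"travel": [0, 0, 0], "roll": 0, "jaw": 8}
    - {"travel": [0, 0, 0], "roll": 0, "jaw": 8}

```text
clock: 21.45
tool_pos: [0.5001, -0.0239, 0.1291]
orientation: [180.0, -0.1, -136.0]
force: [0.3, -0.5, -0.5]
opening: 0.0138
gripper_force: 30.0
```

```bash
cat > look2.py <<'E'
from sil import *
o=ctrl.get_obs();im=ctrl.snapshot("wrist")[:,:,::-1];np.save("w5.npy",o,allow_pickle=True);cv2.imwrite("pics/w5raw.png",im)
p=o['tool_pos'];psi=o['orientation'][2];c=np.array([.5758,-.101]);d=p[:2]-c
print(p,o['orientation'],o['force'],"r",np.hypot(*d)*1000,"ang",np.degrees(np.arctan2(d[1],d[0])),"mk ang",psi-90)
v=cv2.resize(im,None,fx=2.5,fy=2.5,interpolation=cv2.INTER_CUBIC)
def L(P,col,z):
    Q=np.array([wrist(o,[*x,z]) for x in P]);cv2.polylines(v,[np.round((Q+.5)*2.5).astype(np.int32)],False,col,1)
t=np.radians(np.arange(0,361,3))
for r,z in((.125,.056),(.121,.056)):L(c+r*np.c_[np.cos(t),np.sin(t)],(0,0,255),z)
e=np.array([np.cos(np.radians(134)),np.sin(np.radians(134))]);n=np.array([-e[1],e[0]])
L([c+.134*e+.018*n,c+.158*e+.018*n,c+.158*e-.018*n,c+.134*e-.018*n,c+.134*e+.018*n],(0,255,0),.038)
M=MK.copy();M[:,4:]+=p[2]-.057
for b in boxes(M,p[0],p[1],np.radians(psi-90)):
    for i,j in itertools.combinations(range(8),2):
        if bin(i^j).count("1")==1:L([b[i][:2],b[j][:2]],(255,0,0),0) if 0 else cv2.line(v,*[tuple(((wrist(o,b[k])+.5)*2.5).astype(int).tolist()) for k in(i,j)],(255,0,0),1)
P=(wrist(o,[p[0],p[1],.06])*2.5).astype(int);x=max(0,min(P[0]-400,600));y=max(0,min(P[1]-280,450));print(x,y)
cv2.imwrite("pics/w5.png",v[y:y+600,x:x+800])
E
python3 look2.py
```

```text
[ 0.5001 -0.0239  0.1291] [ 179.9546   -0.1273 -135.9877] [ 0.3069 -0.5371 -0.548 ] r 108.05112883172808 ang 134.45587154246596 mk ang -225.98765248402216
304 296
```

View pics/w5.png

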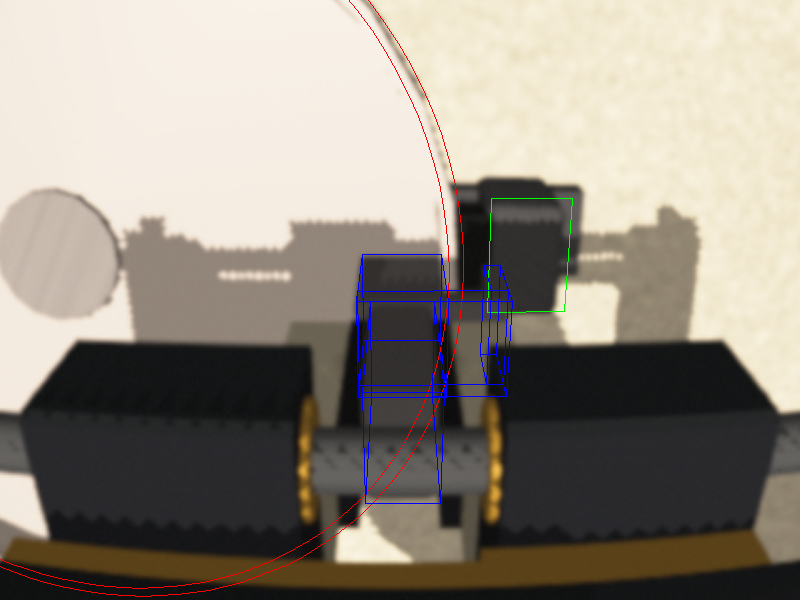

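```bash
python3 - <<'E'
from sil import *
o=np.load("w5.npy",allow_pickle=True).item();im=cv2.imread("pics/w5raw.png").astype(int).sum(2)
X=(304+60)/2.5;Y=(296+254)/2.5;h=wpw(o,X,Y,.036);print("hub",h)
P=[]
c=np.array([.5758,-.101])
for a in range(60,122,4):
    e=np.array([np.cos(np.radians(a)),np.sin(np.radians(a))]);rs=np.arange(.115,.135,.0003)
    U=np.array([wrist(o,[*(c+r*e),.056]) for r in rs]).astype(np.float32)
    if U[:,1].min()<1 or U.min()<1 or U[:,0].max()>555: continue
    s=cv2.remap(im.astype(np.float32),U[None,:,0],U[None,:,1],cv2.INTER_LINEAR)[0];i=s.argmin();print(a,round(rs[i]*1000,1),s.min(),s[0],s[-1])
E
```

```text
hub [ 0.5764 -0.1003  0.036 ]
60 125.2 47.063477 178.26953 48.075195
64 130.6 46.450195 179.92969 48.004883
68 131.2 47.36035 178.76562 48.414062
72 134.8 48.578125 120.22949 48.578125
76 115.0 66.5 66.5 130.84668
80 118.6 64.15625 66.05469 178.98438
84 122.5 40.71875 75.9375 281.5
88 116.5 91.15625 171.80469 701.41016
92 123.1 59.539062 238.12305 652.16895
96 119.5 148.94629 259.48438 393.31055
100 131.5 224.8125 284.5 360.37207
104 115.0 248.55078 248.55078 295.77637
108 115.0 142.6289 142.6289 274.39844
112 129.7 102.453125 194.375 141.8125
116 130.0 41.109375 173.5039 285.6875
120 125.5 41.67383 143.33496 287.83398
```

```bash
python3 - <<'E'
from sil import *
o=np.load("w5.npy",allow_pickle=True).item();im=cv2.imread("pics/w5raw.png").astype(int).sum(2)
c=np.array([.5758,-.101]);rs=np.arange(.115,.135,.0005)
for a in range(140,200,5):
    e=np.array([np.cos(np.radians(a)),np.sin(np.radians(a))])
    U=np.array([wrist(o,[*(c+r*e),.056]) for r in rs]).astype(np.float32)
    s=cv2.remap(im.astype(np.float32),U[None,:,0],U[None,:,1],cv2.INTER_LINEAR)[0];print(a,s[::2].astype(int))
E
```

```text
140 [644 625 616 627 629 691 704 673 508 204  73  58  49  46  47  49  47  52
  83 125 140]
145 [706 707 707 704 689 694 706 699 630 414 284 266 262 263 258 228 156 120
 124 124 127]
150 [710 710 710 711 710 710 709 686 605 635 684 692 693 696 700 704 702 699
 701 703 705]
155 [711 712 712 712 712 712 711 703 650 636 682 690 683 683 692 701 701 695
 692 693 694]
160 [714 714 713 709 696 707 714 698 577 434 571 666 680 684 689 697 702 707
 705 702 698]
165 [717 717 717 718 718 718 717 698 579 545 665 692 697 689 674 670 675 678
 675 677 683]
170 [719 719 720 716 689 694 718 718 684 524 569 675 690 693 693 686 685 689
 691 685 683]
175 [722 723 714 638 638 714 720 706 578 522 659 698 700 688 682 684 691 697
 695 690 681]
180 [723 724 724 724 724 724 724 720 641 475 605 670 676 676 678 678 680 684
 686 681 676]
185 [724 723 718 660 616 705 723 721 674 620 678 689 692 696 696 694 697 697
 696 692 689]
190 [723 724 715 644 648 717 723 714 650 663 694 690 684 684 694 703 704 695
 691 693 696]
195 [721 710 606 446 503 676 721 720 705 681 690 683 676 681 688 693 693 693
 695 697 695]
```

The rim's outer edge shows about 1.5 mm nearer the hub than modelled, so I'll shift inward by 1.5 mm and lower in stages.

apply_moves:
  targets:
    - {"travel": [0, -1.5, 0], "roll": 0, "jaw": 8}
    - {"travel": [0, 0, 8], "roll": 0, "jaw": 8}
    - {"travel": [0, 0, 5], "roll": 0, "jaw": 8}
    - {"travel": [0, 0, 3], "roll": 0, "jaw": 8}
    - {"travel": [0, 0, 3], "roll": 0, "jaw": 8}

```text
clock: 22.0
tool_pos: [0.5015, -0.0247, 0.1102]
orientation: [180.0, -0.0, -136.0]
force: [-0.2, 0.3, -1.3]
opening: 0.0139
gripper_force: 30.0
```

apply_moves:
  targets:
    - {"travel": [0, 0, 3], "roll": 0, "jaw": 8}
    - {"travel": [0, 0, 3], "roll": 0, "jaw": 8}
    - {"travel": [0, 0, 3], "roll": 0, "jaw": 8}

```text
clock: 22.3
tool_pos: [0.5017, -0.0247, 0.1013]
orientation: [-180.0, 0.0, -136.0]
force: [0.1, 0.2, -1.6]
opening: 0.0137
gripper_force: 30.0
```

apply_moves:
  targets:
    - {"travel": [0, 0, 3], "roll": 0, "jaw": 8}
    - {"travel": [0, 0, 2], "roll": 0, "jaw": 8}
    - {"travel": [0, 0, 0], "roll": 0, "jaw": 8}

```text
clock: 22.6
tool_pos: [0.5015, -0.0248, 0.0962]
orientation: [180.0, -0.0, -136.0]
force: [-0.1, -0.1, -1.0]
opening: 0.0139
gripper_force: 30.0
```

apply_moves:
  targets:
    - {"travel": [0, 0, 1], "roll": 0, "jaw": 8}
    - {"travel": [0, 0, 1], "roll": 0, "jaw": 8}
    - {"travel": [0, 0, 0], "roll": 0, "jaw": 8}

```text
clock: 22.9
tool_pos: [0.5016, -0.0247, 0.0945]
orientation: [180.0, -0.0, -136.0]
force: [-0.2, 0.4, -1.0]
opening: 0.014
gripper_force: 30.0
```

apply_moves:
  targets:
    - {"travel": [0, 0, 0.7], "roll": 0, "jaw": 8}
    - {"travel": [0, 0, 0], "roll": 0, "jaw": 8}

```text
clock: 23.1
tool_pos: [0.5016, -0.0247, 0.0938]
orientation: [180.0, 0.0, -136.0]
force: [0.6, -0.4, -0.3]
opening: 0.0138
gripper_force: 30.0
```

apply_moves:
  targets:
    - {"travel": [0, 0, 0.5], "roll": 0, "jaw": 8}
    - {"travel": [0, 0, 0], "roll": 0, "jaw": 8}

```text
clock: 23.3
tool_pos: [0.5016, -0.0247, 0.0933]
orientation: [180.0, -0.0, -136.0]
force: [-0.2, 0.0, -1.4]
opening: 0.014
gripper_force: 30.0
```

apply_moves:
  targets:
    - {"travel": [0, 0, 0.5], "roll": 0, "jaw": 8}
    - {"travel": [0, 0, 0], "roll": 0, "jaw": 8}

```text
clock: 23.5
tool_pos: [0.5016, -0.0247, 0.0928]
orientation: [180.0, -0.0, -136.0]
force: [-0.9, -1.1, -1.1]
opening: 0.014
gripper_force: 30.0
```

apply_moves:
  targets:
    - {"travel": [0, 0, 0.5], "roll": 0, "jaw": 8}
    - {"travel": [0, 0, 0], "roll": 0, "jaw": 8}

```text
clock: 23.7
tool_pos: [0.5017, -0.0247, 0.0927]
orientation: [-180.0, 0.0, -136.0]
force: [-2.0, 0.5, 5.4]
opening: 0.014
gripper_force: 30.0
```

Contact at the floor, 5 N. I'll release and lift.

apply_moves:
  targets:
    - {"travel": [0, 0, 0], "roll": 0, "jaw": 18}
    - {"travel": [0, 0, 0], "roll": 0, "jaw": 24}
    - {"travel": [0, 0, 0], "roll": 0, "jaw": 34}
    - {"travel": [0, 0, 0], "roll": 0, "jaw": 34}
    - {"travel": [0, 0, -10], "roll": 0, "jaw": 34}
    - {"travel": [0, 0, -25], "roll": 0, "jaw": 34}
    - {"travel": [0, 0, -40], "roll": 0, "jaw": 34}
    - {"travel": [0, 0, -40], "roll": 0, "jaw": 34}
    - {"travel": [-40, 0, -20], "roll": 0, "jaw": 34}
    - {"travel": [0, 0, 0], "roll": 0, "jaw": 34}

```text
clock: 24.7
tool_pos: [0.5346, 0.0051, 0.232]
orientation: [-179.7, 0.4, -135.9]
force: [-0.1, 0.2, -0.9]
opening: 0.0341
gripper_force: 0.0
```

apply_moves:
  targets:
    - {"travel": [0, 0, 0], "roll": 0, "jaw": 34}
    - {"travel": [0, 0, 0], "roll": 0, "jaw": 34}

```text
clock: 24.9
tool_pos: [0.5296, 0.0028, 0.2269]
orientation: [180.0, -0.1, -136.0]
force: [-0.6, 0.2, -0.6]
opening: 0.0339
gripper_force: 0.0
```

```bash
python3 - <<'E'
from sil import *
o=ctrl.get_obs();im=ctrl.snapshot("wrist")[:,:,::-1].copy();print(o['tool_pos'],o['clock'])
cv2.imwrite("pics/w6raw.png",im);np.save("w6.npy",o,allow_pickle=True)
P=wrist(o,[.5,-.02,.06]);print(P,"post pred",wrist(o,[.5960,-.1734,.098]))
s=ctrl.snapshot("scene")[:,:,::-1]
a=cv2.resize(im,(800,600))[:300+0]
p=np.clip((P-[60,45]).astype(int),0,[440,330]);z=cv2.resize(im[p[1]:p[1]+90,p[0]:p[0]+120],(400,300),interpolation=cv2.INTER_CUBIC)
z2=cv2.resize(s[150:240,225:345],(400,300),interpolation=cv2.INTER_CUBIC);
cv2.imwrite("pics/w6.png",np.vstack([np.hstack([z,z2]),np.hstack([cv2.resize(im,(400,300)),cv2.resize(s,(400,300))])]))
E
```

```text
[0.5296 0.0028 0.2269] 24.9
[285.8859 154.3458] post pred [ 90.6116 125.8943]
```

View pics/w6.png

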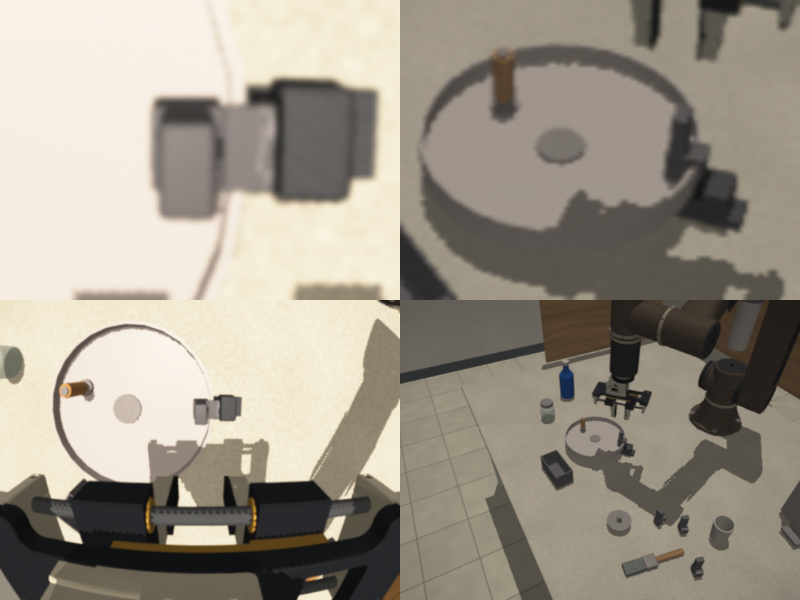

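The marker sits over the rim in line with the block. The post shows at about (91,127) against a predicted (91,126), so the tray has not moved. Handing in.

```bash
python3 -c "
from plant import ctrl
print(ctrl.close_job())"
```

```text
the job is handed in; nothing more can be done
None
```

The job is handed in at about 25 s of the 72 s allowed: the tray stands at its tightest point (grip about 152° round from the block), and the grey marker is hooked over the rim right at the block.

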